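Press two glued plugs home

ROBOT

A 6-joint arm with a two-finger parallel gripper is mounted at the origin on the work surface. World frame = base frame: x ahead of the robot, y to its left, z up, the work surface at z = 0. Lengths are in m, angles in rad, forces in N, time in s.
With the tool pointing down it reaches from about 0.225 to 0.875 m from the base axis. Payload 3.4 kg.
Tool frame: the origin (TCP) lies at the very end of the fingers, on their centre line; the grasp point (between the pads) lies 19 mm behind it (manip.tcp_to_grasp is the distance from the TCP to the grasp point, in m); z points along the fingers, y is the line along which they close (so a half turn about z gives the same grasp; the last joint's range is limited). The gripper opens to 85 mm and grips with 20 to 120 N. Pads are 22 mm wide; open, the fingers measure 114 mm over their backs; the gripper's body (76 mm by 85 mm) begins 54 mm behind the grasp point. The pads swing forward as they close: fully open they stand 13 mm farther back than shut.
Start: joints at [1.044, 0.276, 1.505, -0, 1.361, -0.121], TCP at [0.227, 0.528, 0.231] pointing down, gripper open.
Joint ranges: [-2.89, 2.89], [-0.75, 2.08], [0.22, 2.7], [-1.18, 4.32], [0.11, 2.71], [-2.7, 2.7]. Speed limits (rad/s): [2.57, 2.57, 3.14, 3.14, 3.14, 3.14].

INTERFACE

Orientations are given as a unit quaternion [w, x, y, z].
In Python, from rig import status, get_image, job, manip gives the robot as it stands.
- The arm moves only by the tool apply_moves, never from a script. Its arguments are lists of equal length, an entry for each row: "xyz": the shift along the tool's x, y, z each as a share of 0.3 m, from -1 to 1, a list of three; "rot": the turn, a rotation vector about the tool's x, y, z each as a share of 60 degrees, from -1 to 1, a list of three; "hand": the opening, from -1 (shut) to 1 (fully open). A call has 1 to 8 rows; each row shifts and turns the commanded pose from where the row before left it, along the tool's axes as they then stand; what a row does not reach is not made up. A row lasts 1/8 s, in which the tool goes at most 62.5 mm and 10.7 degrees, less where a joint would pass 70% of its speed; a pose out of reach is approached as far as the arm can. A call with a number of a shift or a turn outside -1 to 1 is refused whole. A call with a gripper value outside its range is refused whole. The fingers move at their own pace and stop on an object; "force" is the grip in N (left out, the last holds). Time passes only in rows, so rows that do not move let the fingers close. It gives the time, the measured TCP pose, the force, the opening and the grip force at its end, in the units of the state.
- status.get_state(): the state, without advancing time (a new reading comes with each control period).
- get_image(name): name is "scene" or "side" or "wrist"; returns a dict with "pixels" (384x512x3 uint8, red, green, blue), "fovy" (degrees; the focal length in pixels is half the picture's height over the tangent of half this angle, whatever the lens; pixels are square), "cx", "cy" (the principal point, pixels), "origin" and "orientation" of the camera in the world; the wrist camera has in their place "tool_from_camera" (4x4, takes a point from camera to tool coordinates, whose origin is the TCP and whose axes are the flange's). Camera axes: x right, y down, z forward; pixel columns grow to the right and rows downward; lengths in m; the calibration is good to about 2 mm. A picture is of the moment at which its call begins: read the wrist's pose just before it. There is no depth.
- job.sign_off(): hands the job in; it is judged then, once.
The state is a dict: "clock": time; "qpos": joint angles; "qd": joint speeds; "effort": joint torques, N m; "position": TCP position; "ee_rot": TCP orientation; "contact_force": force on the tool from outside, world axes, zero at the start; "moment": the same for the moment, N m; "width": finger opening in m; "gripper_force": force on a finger pad.
Only numpy, scipy, OpenCV 4.12 (cv2) and the standard library are available. Lean on these libraries where they do the work, as an engineer would, in place of code of your own. Each camera call takes 0.05 s, during which the arm holds its last target. There are 200 camera calls.

TASK

Four pale wooden plugs stand proud in the clamped board. With the fingertips, gently press the square plug down until it is flush with the board, then do the same with the small round plug, and withdraw. Do not touch the large round plug or the oblong plug, pull nothing up, and leave the other things on the bench as they are.

Things in the scene. Friction and masses are not known exactly. Their poses are not given: they have to be found in the camera images.
- board: dark laminated board, 160 x 380 x 45 mm (x, y, z), clamped, immovable; origin at the centre of its underside on the bench, z up. Steel clamps on its short ends (x +45 mm, y beyond +-172 mm) rise 18 mm over its top. Four pale plugs stand at y about -129, -43, 43, 129 mm (within 8 mm) and x within 16 mm of the middle, in an order that differs each time
- square_plug: square plug, 28 x 28 mm, 30 mm tall, in a socket of the board, 7 to 10 mm proud at first; origin at the CENTRE OF ITS TOP FACE, z up, x and y along its sides. Slides straight down against about 4 N of friction, stays where left, stops solidly when its top is level with the board's top (45 mm above the board's origin). It can be pulled up
- small_round_plug: small round plug, 22 mm in diameter, 30 mm tall; otherwise like the square plug: same pale wood, origin at the centre of its top face, 7 to 10 mm proud, about 4 N of friction, stops level with the board's top
- large_round_plug: large round plug, 42 mm in diameter, same pale wood, 7 to 10 mm proud, origin at the centre of its top face; to be left alone. It too slides down if pressed
- oblong_plug: oblong plug, 18 x 48 mm (its x, y), same pale wood, 7 to 10 mm proud, origin at the centre of its top face; to be left alone. It too slides down if pressed
- pencil: loose; to be left alone; flat carpenter's pencil, 8 x 140 x 7 mm plus point, lying along its y on the board's top, at board x about +65 mm; origin under the middle of its body
- spare_dowel: loose; to be left alone; thin round dowel, 12 mm in diameter, 45 mm tall, standing on the board's top at board x about -60 mm, out of the row of plugs; origin at the centre of its foot
- sanding_block: loose; to be left alone; cork block, 55 x 95 x 35 mm (x, y, z), on the bench before the board; origin at the centre of its underside
- marker: loose; to be left alone; marker pen, 16 x 130 x 16 mm, lying along its y on the bench beyond the board; origin under its barrel
- nozzle: loose; to be left alone; mixing nozzle, 22 mm wide and high, 170 mm long, lying along its y on the bench beyond the board; origin under its collar
- cartridge: loose; to be left alone; twin adhesive cartridge, 112 x 250 x 54 mm, lying along its y at the left of the board; origin at the centre of its underside
- mallet: loose; to be left alone; hammer lying at the right of the board, 260 mm long and 26 mm high; origin under its middle, handle along its -x

How it is judged:
By the outcome, as a careful person would: the job done as asked, in the order asked, and still so for the second after the job is handed in, with the robot touching nothing.
It also fails if it takes over 40 s, if anything falls off the work surface, if the arm or the gripper's body presses on something with over 40 N, if the wrist force passes 120 N, or if a joint passes its speed limit or range.

## Working session

There is one attempt and no reset: what is moved stays moved. The work goes in short steps, Python scripts to look and compute and a tool call to move; the robot and the scene stay as the last step left them, time stands still between calls to the robot, and variables do not carry over. Pictures are saved under pics/ and viewed, at most 10 in all, crops included, and the job is handed in when it is done.

Besides the shell and the picture viewer there is one more tool, called after ">>>" as name(argument=value, ...), one argument or row to a line, values as JSON. apply_moves: Moves the arm, as the interface text tells. Its arguments: {"type":"object","properties":{"xyz":{"type":"array","items":{"type":"array","items":{"type":"number","minimum":-1,"maximum":1}}},"rot":{"type":"array","items":{"type":"array","items":{"type":"number","minimum":-1,"maximum":1}}},"hand":{"type":"array","items":{"type":"number"}},"force":{"type":"number"}},"required":["xyz","rot","hand"]}

```bash
mkdir -p pics; cat > h.py <<'E'
import numpy as np,cv2
from scipy.spatial.transform import Rotation as R
from rig import status,get_image,job,manip
def rot(q): return R.from_quat([q[1],q[2],q[3],q[0]]).as_matrix()
def grab(n,f):
    s=status.get_state(); im=get_image(n); cv2.imwrite(f,im["pixels"][:,:,::-1])
    if "tool_from_camera" in im:
        T=np.eye(4);T[:3,:3]=rot(s["ee_rot"]);T[:3,3]=s["position"]
        M=T@np.array(im["tool_from_camera"]); o,Rm=M[:3,3],M[:3,:3]
    else: o,Rm=np.array(im["origin"]),rot(im["orientation"])
    fl=192/np.tan(np.radians(im["fovy"])/2)
    np.savez(f[:-4],o=o,R=Rm,f=fl,cx=im["cx"],cy=im["cy"])
    return im
def ray(f,uv,z):
    c=np.load(f[:-4]+".npz"); uv=np.atleast_2d(uv).astype(float)
    d=np.c_[(uv[:,0]-c["cx"])/c["f"],(uv[:,1]-c["cy"])/c["f"],np.ones(len(uv))]@c["R"].T
    return c["o"]+d*((z-c["o"][2])/d[:,2])[:,None]
E
python3 - <<'E'
from h import *
for n in("scene","side","wrist"):
    im=grab(n,f"pics/{n}0.png"); c=np.load(f"pics/{n}0.npz"); print(n,c["o"],c["R"][:,2],c["f"])
a=cv2.imread("pics/scene0.png");b=cv2.imread("pics/wrist0.png")
print(status.get_state())
E
```

```text
scene [ 1.31041273 -0.43482745  1.06893307] [-0.53950742  0.3406483  -0.76999382] 482.06755393189303
side [ 0.16467936 -1.01256683  0.76283431] [ 0.33172396  0.77113658 -0.54342211] 476.3343243142278
wrist [0.15163725 0.56072304 0.37329408] [ 0.28937881 -0.12532582 -0.94897489] 342.70562836522305
{'clock': 0.15, 'qpos': array([ 1.04400924e+00,  2.76506764e-01,  1.50580273e+00,  1.26744380e-05,
        1.36071913e+00, -1.20983236e-01]), 'qd': array([-0.00197764, -0.00241868, -0.00382952,  0.0004056 , -0.00254248,
       -0.00120876]), 'effort': array([ 9.35557910e-04, -4.17145014e+01, -2.46030521e+01, -3.30645644e-04,
        7.62338896e-03, -2.93676703e-05]), 'position': array([0.22678734, 0.5279782 , 0.23062168]), 'ee_rot': array([-2.34374944e-04,  2.01513815e-01,  9.79485409e-01, -6.78681873e-04]), 'contact_force': array([0.18008466, 0.67806869, 0.56595347]), 'moment': array([-0.02030053,  0.01829874,  0.00293422]), 'gripper_force': 0.0, 'width': 0.08496290251109176}
```

View pics/scene0.png

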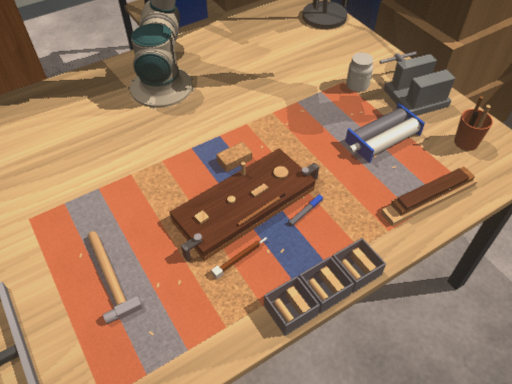

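View pics/side0.png

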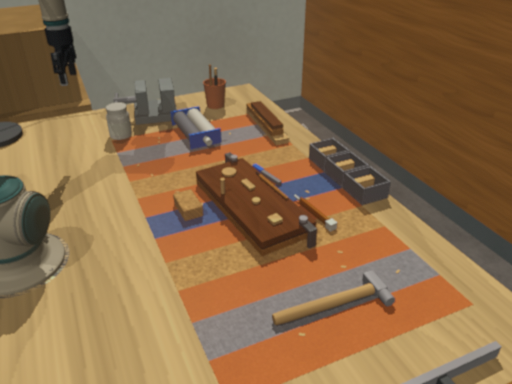

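The scene view shows, from near right to far left: square (201,217), small round (231,199), oblong (260,190), large round (281,172), and the dowel standing at about (243,170). The side view agrees: square (275,218), small round (256,200).

```bash
python3 - <<'E'
from h import *
P={}
for n,box in(("scene",(170,150,320,250)),("side",(195,155,320,250))):
    f=f"pics/{n}0.png";a=cv2.imread(f);h=cv2.cvtColor(a,cv2.COLOR_BGR2HSV)
    m=((h[:,:,2]>165)&(h[:,:,1]>60)&(h[:,:,0]<30)&(h[:,:,0]>10)).astype(np.uint8)
    x0,y0,x1,y1=box;k=np.zeros_like(m);k[y0:y1,x0:x1]=m[y0:y1,x0:x1]
    N,l,s,c=cv2.connectedComponentsWithStats(k)
    print(n)
    for i in range(1,N):
        if s[i,4]>15: print(c[i].round(1),s[i,2:],ray(f,c[i],.053)[0].round(4))
print(manip.tcp_to_grasp)
E
```

```text
scene
[175.5 152.1] [17  8 71] [ 0.3622 -0.1152  0.053 ]
[232.4 154.9] [ 36  15 301] [0.4613 0.0184 0.053 ]
[302.  157.2] [ 38  19 398] [0.5773 0.1824 0.053 ]
[280.5 171.2] [ 14  11 128] [0.5883 0.1    0.053 ]
[316.2 186.6] [ 11  29 103] [0.6875 0.1504 0.053 ]
[175.9 194. ] [ 19  38 375] [ 0.5035 -0.1841  0.053 ]
[259.  189.3] [17 12 94] [0.611  0.0138 0.053 ]
[230.9 198.5] [ 9  6 41] [ 0.5971 -0.0669  0.053 ]
[264.  206.5] [31 22 57] [ 0.6676 -0.007   0.053 ]
[201. 216.] [13 11 95] [ 0.605 -0.162  0.053]
side
[207.4 160.5] [ 30  16 335] [0.5491 0.1808 0.053 ]
[282.4 164.7] [  80   26 1200] [0.7413 0.0623 0.053 ]
[228.5 170.8] [14  7 76] [0.5843 0.098  0.053 ]
[247.6 183.1] [12  9 54] [0.6074 0.0131 0.053 ]
[197.7 200.1] [ 9 15 77] [ 0.4543 -0.0068  0.053 ]
[255.6 199.2] [ 8  5 27] [ 0.5945 -0.068   0.053 ]
[314.4 201.6] [ 14  15 121] [ 0.7289 -0.1432  0.053 ]
[274.6 217.4] [14  8 70] [ 0.6037 -0.1611  0.053 ]
[215.5 238.3] [ 50  27 974] [ 0.4406 -0.1762  0.053 ]
[318.  246.3] [ 4  8 20] [ 0.6443 -0.3025  0.053 ]
0.0187
```

View pics/wrist0.png

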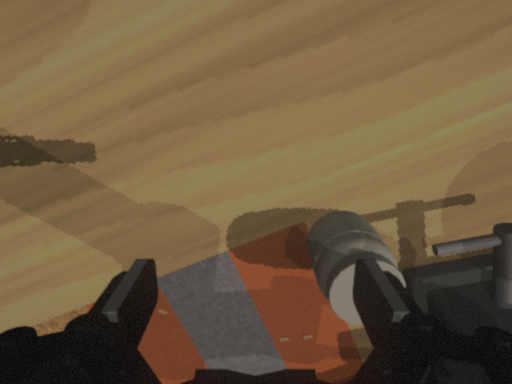

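The wrist camera sees only the bench and a jar at this pose. The two views agree to 3 mm: square about (0.604,-0.162), small round about (0.596,-0.068). Next I move over them with the gripper shut.

>>> apply_moves(
  xyz=[
    [-0.128, -0.101, 0],
    [-0.128, -0.101, 0],
    [-0.128, -0.101, 0],
    [-0.128, -0.101, 0],
    [-0.128, -0.101, 0],
    [-0.128, -0.101, 0],
    [-0.128, -0.101, 0],
    [-0.128, -0.101, 0],
  ],
  rot=[
    [0, 0, 0],
    [0, 0, 0],
    [0, 0, 0],
    [0, 0, 0],
    [0, 0, 0],
    [0, 0, 0],
    [0, 0, 0],
    [0, 0, 0],
  ],
  hand=[-1, -1, -1, -1, -1, -1, -1, -1],
  force=20,
)

```text
clock: 1.15
position: [0.414, 0.1829, 0.2312]
ee_rot: [0.0, 0.201, 0.979, 0.0]
contact_force: [0.9, 0.4, -0.1]
width: -0.0001
gripper_force: 0.0
```

>>> apply_moves(
  xyz=[
    [-0.128, -0.101, 0],
    [-0.128, -0.101, 0],
    [-0.128, -0.101, 0],
    [-0.128, -0.101, 0],
    [-0.128, -0.101, 0],
    [-0.128, -0.101, 0],
    [-0.128, -0.101, 0],
    [0, 0, 0],
  ],
  rot=[
    [0, 0, 0],
    [0, 0, 0],
    [0, 0, 0],
    [0, 0, 0],
    [0, 0, -0.13],
    [0, 0, -0.13],
    [0, 0, -0.13],
    [0, 0, 0],
  ],
  hand=[-1, -1, -1, -1, -1, -1, -1, -1],
)

```text
clock: 2.15
position: [0.595, -0.1081, 0.23]
ee_rot: [-0.0, 0.0, 1.0, -0.0]
contact_force: [-0.7, 1.0, -0.1]
width: -0.0003
gripper_force: 0.0
```

```bash
python3 - <<'E'
from h import *
grab("wrist","pics/w1.png"); s=status.get_state(); print(s["clock"],s["position"],s["ee_rot"],s["contact_force"],s["width"])
E
```

```text
2.2 [ 0.59346675 -0.10628031  0.23016916] [-8.59396675e-04 -1.04903460e-05  9.99999550e-01  4.02881347e-04] [-0.35274428  0.29643315  0.3384203 ] -6.199886680394145e-05
```

View pics/w1.png

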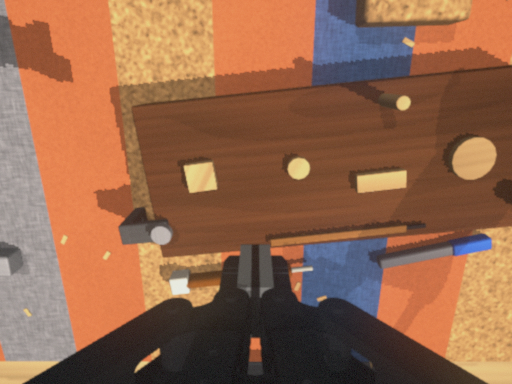

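The wrist view shows the square at (200,177), small round (298,168), oblong (382,181), large round (473,158) and dowel (402,103), with the shut fingertips near (255,250).

```bash
python3 - <<'E'
from h import *
f="pics/w1.png";a=cv2.imread(f);h=cv2.cvtColor(a,cv2.COLOR_BGR2HSV)
m=((h[:,:,2]>150)&(h[:,:,1]>60)&(h[:,:,0]<32)&(h[:,:,0]>10)).astype(np.uint8)
k=np.zeros_like(m);k[130:205,170:505]=m[130:205,170:505]
for c in cv2.findContours(k,cv2.RETR_EXTERNAL,cv2.CHAIN_APPROX_NONE)[0]:
    if cv2.contourArea(c)<100: continue
    W=ray(f,c[:,0,:],.053)[:,:2]
    r=cv2.minAreaRect((W*1000).astype(np.float32)); M=cv2.moments((W*1000).astype(np.float32).reshape(-1,1,2))
    print(np.round(r,1) if 0 else r,(M["m10"]/M["m00"],M["m01"]/M["m00"]))
E
```

```text
((607.5825805664062, 15.643208503723145), (18.585529327392578, 47.678466796875), 6.768612861633301) (607.5779370783303, 15.704045548987416)
((603.4015502929688, -160.3353729248047), (28.5045223236084, 28.812978744506836), 8.276824951171875) (603.4256059800856, -160.3381390350014)
((594.5386352539062, -65.4405288696289), (21.44949722290039, 21.260799407958984), 27.250642776489258) (594.5408030940104, -65.54516019865255)
((584.8582763671875, 101.0040283203125), (40.6385498046875, 40.675621032714844), 51.208744049072266) (584.8185915275992, 101.01988807142939)
```

>>> apply_moves(
  xyz=[
    [-0.03, -0.089, 0],
    [0, -0.089, 0],
    [0, 0, 0.15],
    [0, 0, 0.15],
    [0, 0, 0.15],
    [0, 0, 0.06],
    [0, 0, 0],
    [0, 0, 0],
  ],
  rot=[
    [0, 0, 0],
    [0, 0, 0],
    [0, 0, 0],
    [0, 0, 0],
    [0, 0, 0],
    [0, 0, -0.1],
    [0, 0, 0],
    [0, 0, 0],
  ],
  hand=[-1, -1, -1, -1, -1, -1, -1, -1],
)

```text
clock: 3.2
position: [0.603, -0.1589, 0.0795]
ee_rot: [0.001, -0.053, 0.999, -0.0]
contact_force: [-0.7, -0.1, -0.0]
width: 0.0002
gripper_force: 0.0
```

```bash
python3 - <<'E'
from h import *
for i in range(3):
    im=grab("side","pics/s2.png"); s=status.get_state(); print(s["clock"],s["position"],s["contact_force"])
a=cv2.imread("pics/s2.png")[120:270,180:360]; b=(grab("wrist","pics/w2.png"))["pixels"][100:280,130:380,::-1]
A=cv2.resize(a,(480,400),interpolation=2);B=cv2.resize(b,(556,400))[:,:320]
cv2.imwrite("pics/c2.png",np.hstack([A,B]))
E
```

```text
3.25 [ 0.60325818 -0.15895443  0.07985016] [-0.13672314 -0.48292614 -0.20345125]
3.3 [ 0.60324726 -0.15898051  0.07994421] [-0.51439699 -0.38003636  0.49146334]
3.35 [ 0.60315938 -0.15892091  0.0798273 ] [ 0.27090715  0.87847123 -0.20083528]
```

View pics/c2.png

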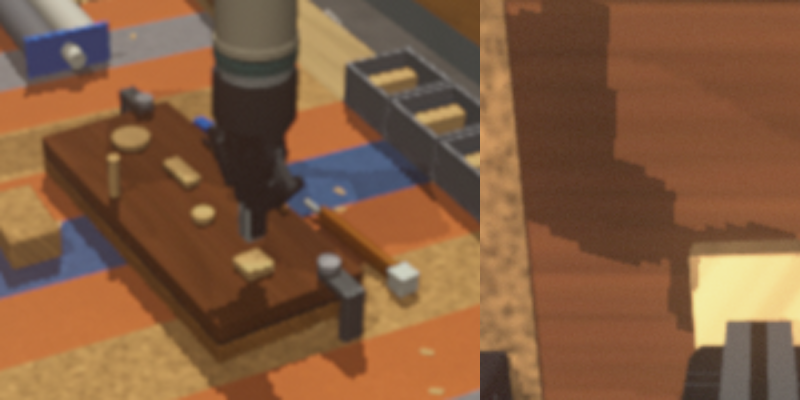

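Tip is centred over the square plug, about 25 mm above it. I press down slowly, watching the force.

>>> apply_moves(
  xyz=[
    [0, -0.005, 0.04],
    [0, 0, 0.03],
    [0, 0, 0],
    [0, 0, 0.005],
    [0, 0, 0.005],
    [0, 0, 0.005],
    [0, 0, 0],
  ],
  rot=[
    [0, 0, 0],
    [0, 0, 0],
    [0, 0, 0],
    [0, 0, 0],
    [0, 0, 0],
    [0, 0, 0],
    [0, 0, 0],
  ],
  hand=[-1, -1, -1, -1, -1, -1, -1],
)

```text
clock: 4.28
position: [0.6027, -0.1601, 0.0532]
ee_rot: [0.0, -0.054, 0.999, -0.0]
contact_force: [-0.0, 0.3, 2.6]
width: -0.0003
gripper_force: 1.4
```

>>> apply_moves(
  xyz=[
    [0, 0, 0.005],
    [0, 0, 0.005],
    [0, 0, 0],
  ],
  rot=[
    [0, 0, 0],
    [0, 0, 0],
    [0, 0, 0],
  ],
  hand=[-1, -1, -1],
)

```text
clock: 4.65
position: [0.6027, -0.1601, 0.0498]
ee_rot: [0.0, -0.054, 0.999, -0.0]
contact_force: [0.9, 0.4, 3.8]
width: 0.0003
gripper_force: 1.5
```

>>> apply_moves(
  xyz=[
    [0, 0, 0.005],
    [0, 0, 0],
  ],
  rot=[
    [0, 0, 0],
    [0, 0, 0],
  ],
  hand=[-1, -1],
)

```text
clock: 4.9
position: [0.6026, -0.1601, 0.0482]
ee_rot: [0.0, -0.054, 0.999, -0.0]
contact_force: [0.1, -0.7, 3.0]
width: 0.0003
gripper_force: 1.3
```

Friction is about 4 N; another 3 mm or so to go.

>>> apply_moves(
  xyz=[
    [0, 0, 0.005],
    [0, 0, 0.003],
    [0, 0, 0],
  ],
  rot=[
    [0, 0, 0],
    [0, 0, 0],
    [0, 0, 0],
  ],
  hand=[-1, -1, -1],
)

```text
clock: 5.28
position: [0.6026, -0.1601, 0.0458]
ee_rot: [0.0, -0.054, 0.999, -0.0]
contact_force: [1.1, 0.3, 2.8]
width: 0.0003
gripper_force: 1.3
```

>>> apply_moves(
  xyz=[
    [0, 0, 0.003],
    [0, 0, 0],
  ],
  rot=[
    [0, 0, 0],
    [0, 0, 0],
  ],
  hand=[-1, -1],
)

```text
clock: 5.52
position: [0.6026, -0.1601, 0.0451]
ee_rot: [0.0, -0.054, 0.999, -0.0]
contact_force: [0.1, 0.2, 4.5]
width: 0.0
gripper_force: 1.9
```

>>> apply_moves(
  xyz=[
    [0, 0, 0.003],
    [0, 0, 0],
  ],
  rot=[
    [0, 0, 0],
    [0, 0, 0],
  ],
  hand=[-1, -1],
)

```text
clock: 5.78
position: [0.6026, -0.1601, 0.0451]
ee_rot: [0.0, -0.054, 0.999, -0.0]
contact_force: [-1.1, -0.1, 9.1]
width: 0.0002
gripper_force: 4.3
```

>>> apply_moves(
  xyz=[
    [0, 0, 0.004],
    [0, 0, 0],
  ],
  rot=[
    [0, 0, 0],
    [0, 0, 0],
  ],
  hand=[-1, -1],
)

```text
clock: 6.02
position: [0.6027, -0.1601, 0.045]
ee_rot: [0.001, -0.054, 0.999, -0.0]
contact_force: [-2.5, 2.4, 14.6]
width: 0.0001
gripper_force: 7.4
```

Solid stop at 0.045 m: the square plug is flush. I lift and go to the small round plug.

>>> apply_moves(
  xyz=[
    [0, 0, -0.03],
    [0, 0, -0.09],
    [-0.007, 0.106, 0],
    [0, 0.105, 0],
    [0, 0.105, 0],
    [0, 0, 0],
    [0, 0, 0],
  ],
  rot=[
    [0, 0, 0],
    [0, 0, 0],
    [0, 0, 0],
    [0, 0, 0],
    [0, 0, 0],
    [0, 0, 0],
    [0, 0, 0],
  ],
  hand=[-1, -1, -1, -1, -1, -1, -1],
)

```text
clock: 6.9
position: [0.5943, -0.0659, 0.0785]
ee_rot: [-0.0, -0.054, 0.999, -0.0]
contact_force: [0.8, -0.3, -0.2]
width: 0.0003
gripper_force: 0.0
```

```bash
python3 - <<'E'
from h import *
s=status.get_state(); print(s["clock"],s["position"],s["contact_force"])
grab("side","pics/s3.png");a=cv2.imread("pics/s3.png")[120:270,180:360]; b=(grab("wrist","pics/w3.png"))["pixels"][100:280,130:380,::-1]
cv2.imwrite("pics/c3.png",np.hstack([cv2.resize(a,(400,333),interpolation=2),cv2.resize(b,(400,333))[:,:]]))
E
```

```text
6.9 [ 0.59426122 -0.06594453  0.07854597] [ 0.83726498 -0.32074837 -0.21080845]
```

View pics/c3.png

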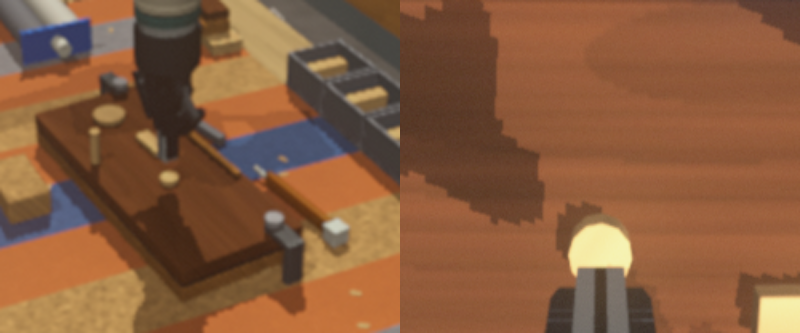

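The small round plug is centred under the tip, seen in both views. I don't see the square's pale top in the side view at about crop (208,215), so I check that.

```bash
python3 - <<'E'
from h import *
grab("scene","pics/sc3.png");a=cv2.imread("pics/sc3.png")[140:270,150:330];b=cv2.imread("pics/s3.png")[190:250,240:320]
cv2.imwrite("pics/c4.png",np.hstack([cv2.resize(a,(430,310),interpolation=2),cv2.resize(b,(370,310),interpolation=0)]))
E
```

```text
(no output)
```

View pics/c4.png

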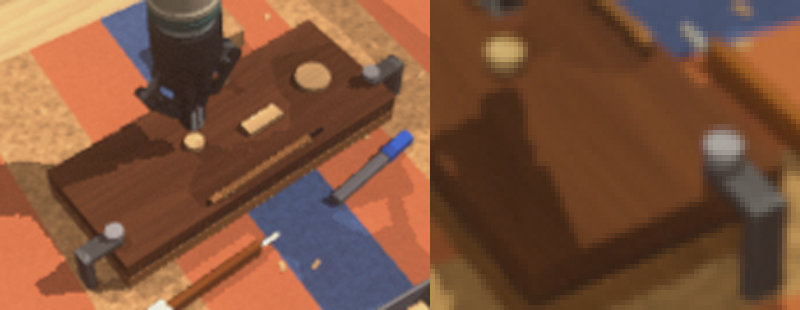

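The square plug's top has vanished into the board's surface: it is level, and nothing hangs on the fingers. This agrees with the solid stop at 0.045 m. Next I press the small round plug.

>>> apply_moves(
  xyz=[
    [0, 0, 0.04],
    [0, 0, 0.025],
    [0, 0, 0.005],
    [0, 0, 0.005],
    [0, 0, 0.005],
    [0, 0, 0.005],
    [0, 0, 0.005],
    [0, 0, 0],
  ],
  rot=[
    [0, 0, 0],
    [0, 0, 0],
    [0, 0, 0],
    [0, 0, 0],
    [0, 0, 0],
    [0, 0, 0],
    [0, 0, 0],
    [0, 0, 0],
  ],
  hand=[-1, -1, -1, -1, -1, -1, -1, -1],
)

```text
clock: 8.05
position: [0.5945, -0.0656, 0.0521]
ee_rot: [0.0, -0.054, 0.999, -0.0]
contact_force: [-0.2, 0.5, 2.0]
width: 0.0002
gripper_force: 0.8
```

>>> apply_moves(
  xyz=[
    [0, 0, 0.005],
    [0, 0, 0.005],
    [0, 0, 0],
  ],
  rot=[
    [0, 0, 0],
    [0, 0, 0],
    [0, 0, 0],
  ],
  hand=[-1, -1, -1],
)

```text
clock: 8.43
position: [0.5945, -0.0656, 0.0489]
ee_rot: [0.0, -0.054, 0.999, 0.0]
contact_force: [-1.3, 0.8, 3.7]
width: 0.0002
gripper_force: 1.6
```

>>> apply_moves(
  xyz=[
    [0, 0, 0.005],
    [0, 0, 0.005],
    [0, 0, 0.003],
    [0, 0, 0],
  ],
  rot=[
    [0, 0, 0],
    [0, 0, 0],
    [0, 0, 0],
    [0, 0, 0],
  ],
  hand=[-1, -1, -1, -1],
)

```text
clock: 8.93
position: [0.5945, -0.0656, 0.0451]
ee_rot: [0.0, -0.054, 0.999, 0.0]
contact_force: [-0.7, 0.6, 4.1]
width: -0.0001
gripper_force: 2.2
```

>>> apply_moves(
  xyz=[
    [0, 0, 0.003],
    [0, 0, 0],
  ],
  rot=[
    [0, 0, 0],
    [0, 0, 0],
  ],
  hand=[-1, -1],
)

```text
clock: 9.18
position: [0.5945, -0.0656, 0.0451]
ee_rot: [0.0, -0.054, 0.999, -0.0]
contact_force: [-2.1, 1.7, 9.6]
width: 0.0002
gripper_force: 4.8
```

>>> apply_moves(
  xyz=[
    [0, 0, 0.003],
    [0, 0, 0],
  ],
  rot=[
    [0, 0, 0],
    [0, 0, 0],
  ],
  hand=[-1, -1],
)

```text
clock: 9.43
position: [0.5945, -0.0656, 0.045]
ee_rot: [0.0, -0.054, 0.999, -0.0]
contact_force: [-3.1, 1.3, 14.2]
width: -0.0003
gripper_force: 7.3
```

>>> apply_moves(
  xyz=[
    [0, 0, -0.03],
    [0, 0, -0.1],
    [0, 0, -0.15],
    [0, 0, -0.15],
    [0, 0, -0.15],
    [0.15, 0, 0],
    [0.15, 0, 0],
    [0, 0, 0],
  ],
  rot=[
    [0, 0, 0],
    [0, 0, 0],
    [0, 0, 0],
    [0, 0, 0],
    [0, 0, 0],
    [0, 0, 0],
    [0, 0, 0],
    [0, 0, 0],
  ],
  hand=[-1, -1, -1, -1, -1, -1, -1, -1],
)

```text
clock: 10.42
position: [0.5014, -0.075, 0.2169]
ee_rot: [-0.001, -0.053, 0.999, 0.0]
contact_force: [-0.3, -0.1, -0.2]
width: 0.0001
gripper_force: 0.0
```

```bash
python3 - <<'E'
from h import *
s=status.get_state(); print(s["clock"],s["position"],s["contact_force"])
grab("scene","pics/sc5.png");grab("side","pics/s5.png")
a=cv2.imread("pics/sc5.png")[140:270,150:340];b=cv2.imread("pics/s5.png")[120:270,180:360]
cv2.imwrite("pics/c5.png",np.hstack([cv2.resize(a,(430,310),interpolation=2),cv2.resize(b,(370,310),interpolation=2)]))
E
```

```text
10.425 [ 0.50139035 -0.07501519  0.21687318] [-0.26197288 -0.05200826 -0.18171475]
```

View pics/c5.png

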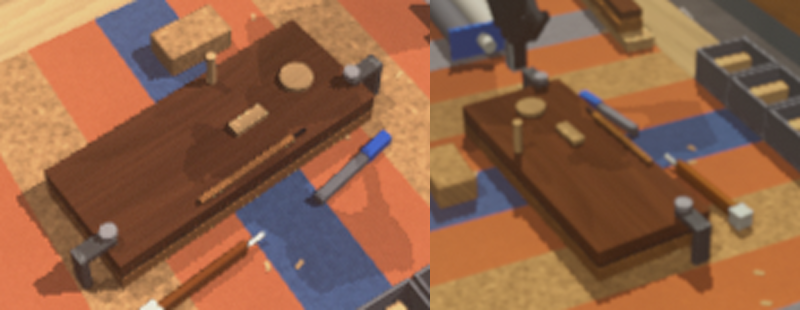

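Both target plugs are now level with the board. The large round plug, oblong plug, dowel and pencil are all undisturbed, and the arm is clear.

```bash
python3 -c "
from rig import job
print(job.sign_off())"
```

```text
the job is handed in; nothing more can be done
None
```

I pressed the square plug flush first, then the small round plug (each stopped solidly at 45 mm, under 15 N). I then withdrew the arm and handed the job in at about 10.5 s, with the other plugs and the things around the board looking undisturbed in the last pictures.

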